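Chock the washed clay roller on the draining board

ROBOT

A 7-joint arm with a two-finger parallel gripper is mounted at the origin on the work surface. World frame = base frame: x ahead of the robot, y to its left, z up, the work surface at z = 0. Lengths are in m, angles in rad, forces in N, time in s.
With the tool pointing down it reaches from about 0.425 to 0.925 m from the base axis. Payload 6.8 kg.
Tool frame: the origin (TCP) lies at the very end of the fingers, on their centre line; the grasp point (between the pads) lies 19 mm behind it; z points along the fingers, y is the direction in which the jaws open and shut (so a half turn about z gives the same grasp; the last joint's range is limited). The gripper opens to 88 mm and grips with 3 to 60 N. Pads are 20 mm wide; open, the fingers measure 115 mm over their backs; the gripper's body (75 mm by 178 mm) begins 61 mm behind the grasp point.
Start: joints at [-1.211, 0.477, 0.022, 1.555, -0.011, 1.109, -0.083], TCP at [0.304, 0.602, 0.187] pointing down, gripper open.
Joint ranges: [-2.96, 2.96], [-0.34, 2.1], [-1.41, 1.46], [0.24, 2.44], [-1.37, 4.51], [0.17, 1.92], [-2.96, 2.96]. Speed limits (rad/s): [2.39, 2.39, 3.14, 3.14, 3.14, 3.14, 3.14].

INTERFACE

Orientations are given as [roll, pitch, yaw] about the fixed x, y, z axes, in that order (R = Rz(yaw) Ry(pitch) Rx(roll)).
In Python, from plant import get_state, camera, close_job, masks_of gives the robot as it stands. The module is installed in compiled form; this text tells all that it offers.
- The arm moves only by the tool send_rows, never from a script. Its argument "steps" is a list of rows, each an object of numbers: "hand": the closure, from 0 (fully open) to 1 (shut); "dx", "dy", "dz": the shift along the tool's x, y, z in mm; "roll": the turn about the tool's z in degrees. In form: [{"hand": .., "dx": .., "dy": .., "dz": .., "roll": ..}, ...]. A call has 1 to 12 rows; each row shifts and turns the commanded pose from where the row before left it, along the tool's axes as they then stand; what a row does not reach is not made up. A row lasts 1/8 s, in which the tool goes at most 62.5 mm and 10.7 degrees, less where a joint would pass 70% of its speed; a pose out of reach is approached as far as the arm can. A call with a gripper value outside its range is refused whole. The fingers move at their own pace and stop on an object; "newtons" is the grip in N (left out, the last holds). Time passes only in rows, so rows that do not move let the fingers close. It gives the time, the measured TCP pose, the force and the opening at its end, in the units of the state.
- get_state(): the state, without advancing time (a new reading comes with each control period).
- camera(name): name is "scene" or "top"; returns a dict with "color" (400x640x3 uint8, blue, green, red), "fx", "fy", "cx", "cy" (pixels), "R" (3x3) and "t" (3): a world point X has camera coordinates R X + t. Camera axes: x right, y down, z forward; pixel columns grow to the right and rows downward; lengths in m; the calibration is good to about 2 mm. A picture is of the moment at which its call begins. There is no depth.
- close_job(): hands the job in, once; it reports no verdict.
Trained networks look in a picture, given as the dict that the camera call returned (one of the last four; its "shot" number tells which), for a name from the list of things; names that differ only in an ending like _2 or _b are one class to them, and where a whole thing is asked for, a point or a joint stands for the part that bears it (a point fixed in the world has none). Each returns a list of dicts, best first, with "confidence" (0 to 1); they miss things now and then, are a little off and sometimes report something else, mostly with a low value. They report only what shows in the picture. A call takes as long as a camera call. They do not tell look-alikes from the thing itself.
- masks_of(picture, target): "pixels" (400x640 bool, what is visible of it) and "bbox" ([centre column, centre row, width, height] in pixels, round what is visible of it).
The state is a dict: "time_s": time; "q": joint angles; "qd": joint speeds; "tau": joint torques, N m; "tool_pos": TCP position; "ee_rot": TCP orientation; "ft_force": force on the tool from outside, world axes, zero at the start; "torque": the same for the moment, N m; "width": finger opening in m.
Only numpy, scipy, OpenCV 4.12 (cv2) and the standard library are available. Lean on these libraries where they do the work, as an engineer would, in place of code of your own. Each camera call takes 0.05 s, during which the arm holds its last target.

TASK

The washed clay roller must dry on the sloping draining board without rolling off. Lay the square kiln prop flat across the slope in the lower half of the board, near the middle of its width, as a stop; then lay the roller across the slope above it so that it rests against the prop, with both wholly on the board. Set the roller down rather than dropping it or letting it run free, let go of both, and leave the bowl, the pierced pot and the palette knife where they are.

Things in the scene. Friction and masses are not known exactly. Their poses are not given: they have to be found in the camera images.
- drainer: Fixed brown wooden draining board on low feet, four dark grooves down its slope; 260 mm along x, 300 mm along y. Frame level, z up; origin on the table under its middle. Its flat top is 35 mm above the table at the middle and rises 5 degrees (0.0875 mm per mm) towards +x: the low side, without a rim, is -x, roughly towards the robot. y runs level across the slope.
- bat: Fixed grey cement slab, 280 x 260 mm and 12 mm thick, flat and level, on the table; the prop and the roller lie on it at the start. Origin at the centre of its underside. It and the draining board lie to the left and right of the robot's forward direction, either way round.
- roller_center (a point): Centre of the clay roller: a plain pale wooden cylinder, 45 mm in diameter and 200 mm long, about 0.2 kg, lying on its side and free to roll. Its own x axis is the cylinder's axis; y and z turn with it as it rolls.
- prop_center (a point): Centre of the kiln prop: a square bar of off-white fired ceramic, 38 x 38 x 100 mm, about 0.3 kg, lying flat. Its own x axis runs along the 100 mm length.
- bowl: Bystander: loose terracotta bowl, 120 mm across, 60 mm high, origin at the centre of its underside.
- lantern: Bystander: loose small pierced terracotta pot, 72 mm across, 66 mm high, origin at the centre of its underside.
- knife: Bystander: loose palette knife with a wooden handle, about 200 mm long along its own x, lying on the table; origin under its middle.
There are look-alikes about, which are no part of the job. There is more than one size of the part that bears roller_center; the job needs the largest.

How it is judged:
By the outcome, as a careful person would: the job done as asked, in the order asked, and still so for the second after the job is handed in, with the robot touching nothing.
It also fails if it takes over 72 s, if anything falls off the work surface, if the arm or the gripper's body presses on something with over 40 N, if the wrist force passes 120 N, or if a joint passes its speed limit or range.

## Working session

There is one attempt and no reset: what is moved stays moved. The work goes in short steps, Python scripts to look and compute and a tool call to move; the robot and the scene stay as the last step left them, time stands still between calls to the robot, and variables do not carry over. Pictures are saved under pics/ and viewed, and the job is handed in when it is done.

Besides the shell and the picture viewer there is one more tool, called after ">>>" in YAML: its name, and indented under it one key for each argument. send_rows: Moves the arm, as the interface text tells. Its arguments: {"type":"object","properties":{"steps":{"type":"array"},"newtons":{"type":"number"}},"required":["steps"]}

```bash
mkdir -p pics; ls; python3 - <<'E'
from plant import *
import cv2,pickle
s=get_state();print(s)
for n in("scene","top"):
    c=camera(n);cv2.imwrite(f"pics/a_{n}.png",c["color"]);pickle.dump(c,open(f"a_{n}.pkl","wb"))
    print(n,c["fx"],c["fy"],c["cx"],c["cy"],c["R"],c["t"],c["shot"])
    for t in("roller_center","prop_center","drainer","bat","bowl","lantern","knife"):
        print(t,[(round(m["confidence"],2),[int(v) for v in m["bbox"]]) for m in masks_of(c,t)])
E
```

```text
pics
{'time_s': 0.0, 'q': array([-1.21110069,  0.47777541,  0.02233039,  1.55641192, -0.01146825,
        1.10934581, -0.08308776]), 'qd': array([-0.0001971 , -0.00054693, -0.00020158, -0.00114723,  0.0005693 ,
        0.00016915, -0.0013381 ]), 'tau': array([-4.68729013e-04, -5.82860219e+01,  1.53414097e+00, -2.72604007e+01,
       -5.43890975e-02,  1.70260412e-02,  1.74463898e-04]), 'tool_pos': array([0.30409272, 0.60187584, 0.18561489]), 'ee_rot': array([-3.13978719e+00,  1.57892431e-04,  2.67385387e+00]), 'ft_force': array([ 0.45835512, -0.00215452, -0.00515495]), 'torque': array([-0.01131053, -0.00583388,  0.01500414]), 'width': 0.08766043987499081}
scene 500.5430414734904 500.5430414734904 322.9684385021848 199.09352502700486 [[-0.2729477   0.96201751 -0.00467521]
 [ 0.77095238  0.21582585 -0.59920917]
 [-0.57544068 -0.16715713 -0.80057886]] [ 0.15422536 -0.39667897  1.86686876] 1
roller_center [(0.8, [257, 202, 68, 18]), (0.74, [229, 263, 18, 47]), (0.67, [215, 121, 21, 28])]
prop_center [(0.72, [264, 170, 32, 20])]
drainer [(0.94, [405, 211, 106, 77])]
bat [(0.81, [262, 191, 97, 77]), (0.41, [493, 247, 28, 24])]
bowl []
lantern [(0.72, [495, 247, 26, 32])]
knife [(0.82, [172, 156, 21, 51])]
top 465.28190796704865 465.28190796704865 322.4064756015712 202.03205333597265 [[-0.0019947  -0.99992181 -0.01234458]
 [-0.9867141   0.00397349 -0.16241767]
 [ 0.16245402  0.0118566  -0.98664488]] [0.01457972 0.54825798 1.32466048] 2
roller_center [(0.98, [394, 117, 35, 45]), (0.95, [394, 182, 67, 21]), (0.91, [488, 285, 44, 45])]
prop_center [(0.9, [401, 226, 38, 17])]
drainer [(0.68, [247, 218, 116, 105])]
bat [(0.63, [393, 206, 101, 102])]
bowl [(0.58, [338, 121, 37, 35])]
lantern [(0.56, [156, 198, 29, 24])]
knife [(0.66, [509, 221, 51, 58])]
```

View pics/a_scene.png

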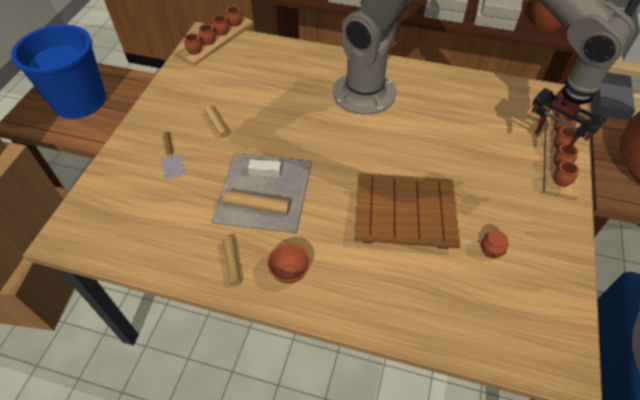

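View pics/a_top.png

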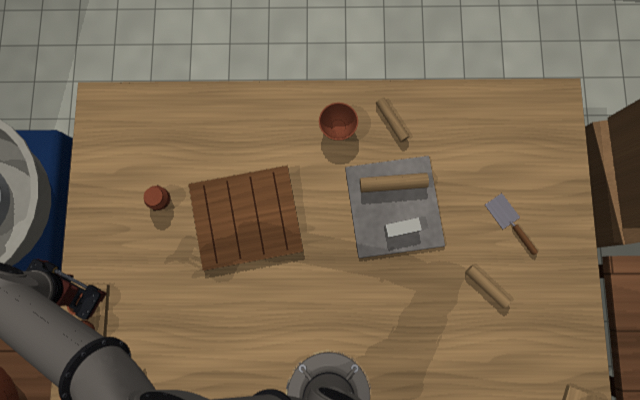

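```bash
cat > h.py <<'E'
import numpy as np,cv2,pickle
from scipy.optimize import minimize
def proj(c,P):
    X=np.asarray(P)@np.array(c["R"]).T+np.array(c["t"]).ravel()
    return np.c_[c["fx"]*X[:,0]/X[:,2]+c["cx"],c["fy"]*X[:,1]/X[:,2]+c["cy"]]
def ray(c,uv,z):
    d=np.array([(uv[0]-c["cx"])/c["fx"],(uv[1]-c["cy"])/c["fy"],1.]);R=np.array(c["R"]);o=-R.T@np.array(c["t"]).ravel();d=R.T@d
    return o+d*(z-o[2])/d[2]
def Rz(a): return np.array([[np.cos(a),-np.sin(a),0],[np.sin(a),np.cos(a),0],[0,0,1]])
def box(l,w,h): return np.array([[a*l/2,b*w/2,d*h/2] for a in(-1,1) for b in(-1,1) for d in(-1,1)])
def cyl(r,l): 
    th=np.linspace(0,2*np.pi,24); return np.array([[s*l/2,r*np.cos(t),r*np.sin(t)] for s in(-1,1) for t in th])
def drain(th=.015):
    return np.array([[x,y,.035+.0875*x-d] for x in(-.13,.13) for y in(-.15,.15) for d in(0,th)])
def sil(c,P,S=4):
    q=cv2.convexHull(((proj(c,P)+.5)*S-.5).astype(np.float32)); im=np.zeros((400*S,640*S),np.uint8)
    cv2.fillConvexPoly(im,np.round(q*16).astype(np.int32),255,shift=4)
    return cv2.resize(im,(640,400),interpolation=cv2.INTER_AREA)/255.
def fit(views,model,z,x0,ws=None):
    """views: list of (cam,mask)"""
    def cost(p):
        P=model@Rz(p[2]).T+[p[0],p[1],z]
        t=0
        for c,m in views:
            s=sil(c,P); t+=np.abs(s-m).sum()/m.sum()
        return t
    best=None
    for dy in(-.3,0,.3):
        r=minimize(cost,[x0[0],x0[1],x0[2]+dy],method="Nelder-Mead",options=dict(initial_simplex=np.array([x0[0],x0[1],x0[2]+dy])+np.array([[0,0,0],[.02,0,0],[0,.02,0],[0,0,.2]]),xatol=1e-4,fatol=1e-4,maxiter=250))
        if best is None or r.fun<best.fun: best=r
    return best.x,best.fun
E
python3 - <<'E'
from plant import *
from h import *
cs={n:camera(n) for n in("top","scene")}
pickle.dump(cs,open("cs.pkl","wb"))
t=cs["top"];M={}
for n in cs:
  for k in("roller_center","prop_center","drainer","bat","lantern","bowl","knife"): M[n,k]=masks_of(cs[n],k)
def pick(n,k,P):
    p=proj(cs[n],[P])[0]; L=[m for m in M[n,k] if np.hypot(*(np.array(m["bbox"][:2])-p))<15]
    return L[0]["pixels"].astype(float) if L else None
for k,mod,z,uv,yaw in (("roller_center",cyl(.0225,.2),.0345,(394,182),1.57),("prop_center",box(.1,.038,.038),.031,(402,227),1.57),("drainer",drain(),0,(247,218),0.15),("bat",box(.26,.28,.012),.006,(393,206),.1),("bat",box(.28,.26,.012),.006,(393,206),.1)):
    p=ray(t,uv,max(z,.02)); r=[]
    for sel in (("top","scene"),("top",),("scene",)):
        V=[(cs[n],pick(n,k,p)) for n in sel]; V=[v for v in V if v[1] is not None]
        if V: x,f=fit(V,mod,z,[p[0],p[1],yaw]); print(k,sel,np.round(x,4),round(f/len(V),3))
for k in("roller_center",):
  for m in M["top",k]:
    rr=cv2.minAreaRect(np.argwhere(m["pixels"])[:,::-1].astype(np.float32)); print(m["bbox"],rr)
for k in("bowl","lantern","knife"):
  for n in cs:
    for m in M[n,k]: print(k,n,m["confidence"],ray(cs[n],m["bbox"][:2],.03))
im=t["color"];cv2.imwrite("pics/b.png",cv2.resize(im[70:330,320:560],None,fx=2.3,fy=2.3,interpolation=cv2.INTER_CUBIC))
E
```

```text
roller_center ('top', 'scene') [ 0.608  -0.1984  1.6459] 0.084
roller_center ('top',) [ 0.6074 -0.2008  1.651 ] 0.087
roller_center ('scene',) [ 0.6077 -0.1975  1.646 ] 0.073
prop_center ('top', 'scene') [ 0.473  -0.222   1.7821] 0.095
prop_center ('top',) [ 0.4725 -0.221   1.7785] 0.116
prop_center ('scene',) [ 0.4735 -0.2226  1.7861] 0.062
drainer ('top', 'scene') [0.5052 0.2419 0.1874] 0.018
drainer ('top',) [0.5052 0.2419 0.1874] 0.018
bat ('top', 'scene') [ 0.5488 -0.2055  0.1408] 0.481
bat ('top',) [ 0.5405 -0.2011  0.0567] 0.39
bat ('scene',) [ 0.5492 -0.2087  0.1349] 0.562
bat ('top', 'scene') [ 0.5413 -0.2025  0.1317] 0.343
bat ('top',) [ 0.541  -0.2023  0.1339] 0.246
bat ('scene',) [ 0.5416 -0.2033  0.132 ] 0.439
[393.6, 118.5, 35.0, 45.9] ((391.9988098144531, 119.55075073242188), (48.633419036865234, 11.57402229309082), 57.65255355834961)
[489.1, 286.1, 45.0, 43.9] ((487.68023681640625, 286.8534851074219), (54.626461029052734, 12.005815505981445), 42.13759231567383)
[395.6, 180.2, 71.5, 24.3] ((394.5018615722656, 182.5248565673828), (15.032780647277832, 67.9342041015625), 85.71085357666016)
[338.1, 121.2, 38.9, 33.1] ((338.0, 121.5), (37.0, 38.0), 90.0)
bowl top 0.58 [ 0.80045868 -0.03666753  0.03      ]
bowl scene 0.56 [ 0.78220743 -0.03750809  0.03      ]
lantern top 0.3 [ 0.47266908 -0.21921568  0.03      ]
lantern scene 0.65 [0.5670968  0.50661771 0.03      ]
knife top 0.86 [ 0.48163366 -0.53966872  0.03      ]
knife scene 0.59 [ 0.50318677 -0.5279664   0.03      ]
```

View pics/b.png

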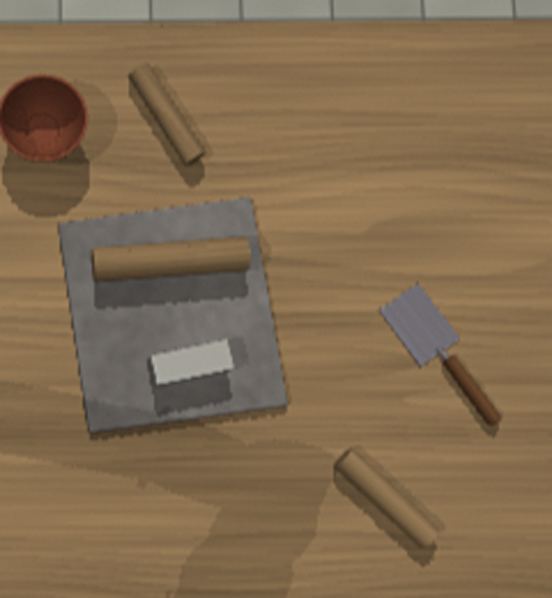

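```bash
python3 - <<'E'
from plant import *
from h import *
c=camera("scene");t=camera("top")
V=[]
for k in(c,t):
  m=masks_of(k,"drainer")
  if m: V.append((k,m[0]["pixels"].astype(float)))
for th in(.008,.012,.016,.020,.026):
  print(th,[ (np.round(x,4),round(f,3)) for x,f in [fit(v,drain(th),0,[.505,.242,.187]) for v in (V,V[:1],V[1:])]])
ov=[]
for k in(c,t):
  im=cv2.resize(k["color"],None,fx=2,fy=2)
  for mod,z,p in((cyl(.0225,.2),.0345,(.608,-.1984,1.646)),(box(.1,.038,.038),.031,(.473,-.222,1.782)),(drain(0.0),0,(.5052,.2419,.1874))):
    q=cv2.convexHull((proj(k,mod@Rz(p[2]).T+[p[0],p[1],z])*2+.5).astype(np.float32)); cv2.polylines(im,[q.astype(int)],True,(0,255,0),1)
  ov.append(im)
cv2.imwrite("pics/c.png",np.vstack([ov[0][280:540,360:980],ov[1][300:580,360:980]]))
E
```

```text
0.008 [(array([0.5066, 0.2416, 0.1835]), np.float64(0.049)), (array([0.5089, 0.2416, 0.1824]), np.float64(0.023)), (array([0.505 , 0.2417, 0.185 ]), np.float64(0.012))]
0.012 [(array([0.5062, 0.2415, 0.1849]), np.float64(0.04)), (array([0.5078, 0.2414, 0.1845]), np.float64(0.022)), (array([0.505 , 0.2418, 0.1851]), np.float64(0.012))]
0.016 [(array([0.5057, 0.2416, 0.1844]), np.float64(0.039)), (array([0.5064, 0.2413, 0.1828]), np.float64(0.025)), (array([0.5051, 0.242 , 0.1838]), np.float64(0.013))]
0.02 [(array([0.5055, 0.2415, 0.1834]), np.float64(0.046)), (array([0.5058, 0.2411, 0.185 ]), np.float64(0.031)), (array([0.5054, 0.242 , 0.1836]), np.float64(0.013))]
0.026 [(array([0.5053, 0.2415, 0.1843]), np.float64(0.061)), (array([0.5029, 0.2406, 0.1862]), np.float64(0.044)), (array([0.5056, 0.2422, 0.1851]), np.float64(0.014))]
```

View pics/c.png

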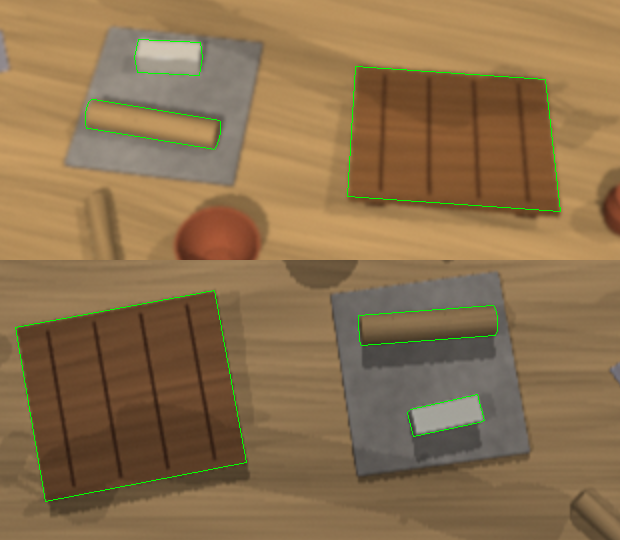

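On-bat roller (top view pixel 394,182) is the longest at about 68 px and fits the 200 mm outline. The look-alikes at (393,119) and (488,287) are 49 and 55 px, so I take the one on the bat. There is only one prop, at (402,227).

>>> send_rows:
  steps:
    - {"hand": 0,"roll": 10.2}
    - {"hand": 0,"roll": 10.2}
    - {"hand": 0,"roll": 10.2}
    - {"hand": 0,"roll": 10.2}
    - {"hand": 0,"roll": 10.2}
    - {"hand": 0}
  newtons: 30

```text
invalid input
```

>>> send_rows:
  steps:
    - {"hand": 0,"dx": -45,"dy": 15.5}
    - {"hand": 0,"dx": -45,"dy": 15.5}
    - {"hand": 0,"dx": -45,"dy": 15.5}
    - {"hand": 0,"dx": -45,"dy": 15.5}
    - {"hand": 0,"dx": -45,"dy": 15.5}
    - {"hand": 0,"dx": -45,"dy": 15.5}
    - {"hand": 0,"dx": -45,"dy": 15.5}
    - {"hand": 0,"dx": -45,"dy": 15.5}
    - {"hand": 0,"dx": -45,"dy": 15.5}
    - {"hand": 0,"dx": -45,"dy": 15.5}
    - {"hand": 0}

```text
invalid input
```

```bash
cat > go.py <<'E'
import sys,numpy as np
from plant import get_state
def delta(x,y,z,yaw):
    s=get_state();w=s["ee_rot"][2];p=s["tool_pos"];d=np.array([x,y,z])-p
    dyaw=(yaw-w+np.pi/2)%np.pi-np.pi/2
    print("t",s["time_s"],"pos",np.round(p,4),"rot",np.round(s["ee_rot"],4),"F",np.round(s["ft_force"],1),"w",round(s["width"],4))
    for nm,a in(("now",w),("after-roll",w+dyaw)):
        print(nm,"dx %.1f dy %.1f dz %.1f mm roll %.2f deg"%(1e3*(np.cos(a)*d[0]+np.sin(a)*d[1]),1e3*(np.sin(a)*d[0]-np.cos(a)*d[1]),-1e3*d[2],-np.degrees(dyaw)))
D=(.506,.2417,.1845)
def board(u,v):
    c,s=np.cos(D[2]),np.sin(D[2]); return D[0]+c*u-s*v, D[1]+s*u+c*v, .035+.0875*u
if __name__=="__main__":
    a=[float(v) for v in sys.argv[1:]]; delta(*a)
E
python3 go.py .473 -.222 .018 1.782
```

```text
t 1.8 pos [0.3044 0.6025 0.1866] rot [ 3.1415 -0.      2.6738] F [ 0.4  0.1 -1. ] w 0.0878
now dx -522.3 dy -659.9 dz 168.6 mm roll 51.09 deg
after-roll dx -841.5 dy -8.0 dz 168.6 mm roll 51.09 deg
```

>>> send_rows:
  steps:
    - {"hand": 0,"dx": 0,"dy": 0,"dz": 0,"roll": 10.2}
    - {"hand": 0,"dx": 0,"dy": 0,"dz": 0,"roll": 10.2}
    - {"hand": 0,"dx": 0,"dy": 0,"dz": 0,"roll": 10.2}
    - {"hand": 0,"dx": 0,"dy": 0,"dz": 0,"roll": 10.2}
    - {"hand": 0,"dx": 0,"dy": 0,"dz": 0,"roll": 10.2}
    - {"hand": 0,"dx": 0,"dy": 0,"dz": 0,"roll": 0}
  newtons: 30

```text
time_s: 2.55
tool_pos: [0.3042, 0.6026, 0.1866]
ee_rot: [3.141, 0.0, 1.785]
ft_force: [-0.5, 0.4, 0.3]
width: 0.0876
```

```bash
python3 go.py .55 .1 .186 1.782
```

```text
t 2.55 pos [0.3042 0.6026 0.1866] rot [3.1413e+00 2.0000e-04 1.7854e+00] F [-0.5  0.4  0.3] w 0.0876
now dx -543.4 dy 133.1 dz 0.6 mm roll 0.20 deg
after-roll dx -542.9 dy 134.9 dz 0.6 mm roll 0.20 deg
```

>>> send_rows:
  steps:
    - {"hand": 0,"dx": -48,"dy": 18,"dz": 0,"roll": 0}
    - {"hand": 0,"dx": -48,"dy": 18,"dz": 0,"roll": 0}
    - {"hand": 0,"dx": -48,"dy": 18,"dz": 0,"roll": 0}
    - {"hand": 0,"dx": -48,"dy": 16,"dz": 0,"roll": 0}
    - {"hand": 0,"dx": -48,"dy": 15,"dz": 0,"roll": 0}
    - {"hand": 0,"dx": -48,"dy": 12,"dz": 0,"roll": 0}
    - {"hand": 0,"dx": -48,"dy": 10,"dz": 0,"roll": 0}
    - {"hand": 0,"dx": -48,"dy": 10,"dz": 0,"roll": 0}
    - {"hand": 0,"dx": -48,"dy": 10,"dz": 0,"roll": 0}
    - {"hand": 0,"dx": -48,"dy": 7,"dz": 0,"roll": 0}
    - {"hand": 0,"dx": -48,"dy": 0,"dz": 0,"roll": 0}
    - {"hand": 0,"dx": 0,"dy": 0,"dz": 0,"roll": 0}

```text
time_s: 4.05
tool_pos: [0.5478, 0.1097, 0.187]
ee_rot: [3.141, 0.002, 1.78]
ft_force: [0.2, 0.6, -0.1]
width: 0.0878
```

```bash
python3 go.py .473 -.222 .018 1.782
```

```text
t 4.05 pos [0.5478 0.1097 0.187 ] rot [3.1410e+00 1.6000e-03 1.7801e+00] F [ 0.2  0.6 -0.1] w 0.0878
now dx -308.9 dy -142.1 dz 169.0 mm roll -0.11 deg
after-roll dx -308.7 dy -142.7 dz 169.0 mm roll -0.11 deg
```

>>> send_rows:
  steps:
    - {"hand": 0,"dx": -44,"dy": -20,"dz": 0,"roll": 0}
    - {"hand": 0,"dx": -44,"dy": -20,"dz": 0,"roll": 0}
    - {"hand": 0,"dx": -44,"dy": -20,"dz": 0,"roll": 0}
    - {"hand": 0,"dx": -44,"dy": -20,"dz": 20,"roll": 0}
    - {"hand": 0,"dx": -44,"dy": -20,"dz": 25,"roll": 0}
    - {"hand": 0,"dx": -44,"dy": -21,"dz": 25,"roll": 0}
    - {"hand": 0,"dx": -45,"dy": -21,"dz": 25,"roll": 0}
    - {"hand": 0,"dx": 0,"dy": 0,"dz": 20,"roll": 0}
    - {"hand": 0,"dx": 0,"dy": 0,"dz": 0,"roll": 0}
    - {"hand": 0,"dx": 0,"dy": 0,"dz": 0,"roll": 0}

```text
time_s: 5.3
tool_pos: [0.4744, -0.2163, 0.0721]
ee_rot: [3.141, -0.0, 1.787]
ft_force: [0.3, -0.3, -0.0]
width: 0.0882
```

```bash
python3 go.py .473 -.222 .018 1.782
```

```text
t 5.3 pos [ 0.4744 -0.2163  0.0721] rot [ 3.1406e+00 -1.0000e-04  1.7869e+00] F [ 0.3 -0.3 -0. ] w 0.0882
now dx -5.3 dy -2.6 dz 54.1 mm roll 0.28 deg
after-roll dx -5.3 dy -2.6 dz 54.1 mm roll 0.28 deg
```

>>> send_rows:
  steps:
    - {"hand": 0,"dx": -5,"dy": -2,"dz": 20,"roll": 0}
    - {"hand": 0,"dx": 0,"dy": 0,"dz": 20,"roll": 0}
    - {"hand": 0,"dx": 0,"dy": 0,"dz": 14,"roll": 0}
    - {"hand": 0,"dx": 0,"dy": 0,"dz": 0,"roll": 0}
    - {"hand": 0,"dx": 0,"dy": 0,"dz": 0,"roll": 0}

```text
time_s: 5.92
tool_pos: [0.4731, -0.2226, 0.0182]
ee_rot: [3.141, 0.0, 1.784]
ft_force: [-0.6, 0.0, 0.2]
width: 0.0879
```

>>> send_rows:
  steps:
    - {"hand": 1,"dx": 0,"dy": 0,"dz": 0,"roll": 0}
    - {"hand": 1,"dx": 0,"dy": 0,"dz": 0,"roll": 0}
    - {"hand": 1,"dx": 0,"dy": 0,"dz": 0,"roll": 0}
    - {"hand": 1,"dx": 0,"dy": 0,"dz": 0,"roll": 0}
    - {"hand": 1,"dx": 0,"dy": 0,"dz": 0,"roll": 0}
    - {"hand": 1,"dx": 0,"dy": 0,"dz": 0,"roll": 0}

```text
time_s: 6.68
tool_pos: [0.4724, -0.2226, 0.0175]
ee_rot: [-3.142, -0.0, 1.784]
ft_force: [-0.3, 0.9, 0.4]
width: 0.0313
```

```bash
python3 - <<'E'
from plant import *
from h import *
t=camera("top");s=get_state();print(s["width"],s["tool_pos"],s["ft_force"])
cv2.imwrite("pics/d.png",cv2.resize(t["color"][130:290,320:520],None,fx=3,fy=3))
E
```

```text
0.027733433169716677 [ 0.47246639 -0.22263024  0.0175239 ] [-0.59045218 -0.44811208  0.32855211]
```

View pics/d.png

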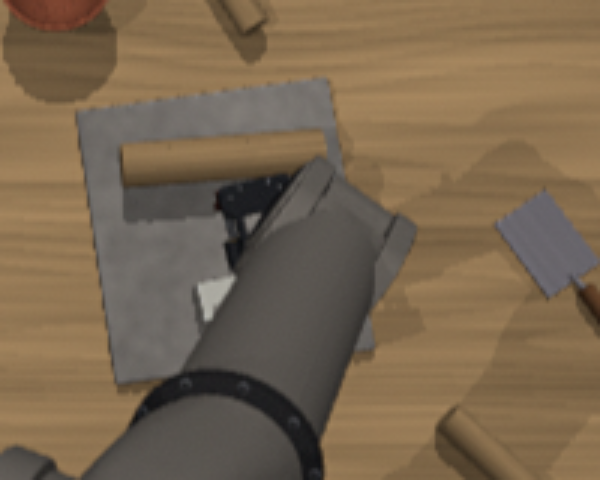

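```bash
python3 - <<'E'
from plant import *
from h import *
t=camera("scene");s=get_state();print(s["width"],s["tool_pos"],s["ft_force"])
p=proj(t,[s["tool_pos"]])[0];print(p)
cv2.imwrite("pics/e.png",cv2.resize(t["color"][90:250,180:380],None,fx=4,fy=3.7))
E
```

```text
0.023169919972693458 [ 0.47244671 -0.22255751  0.01750096] [ 0.17564525  0.17269583 -0.53108264]
[264.53323241 170.95592367]
```

View pics/e.png

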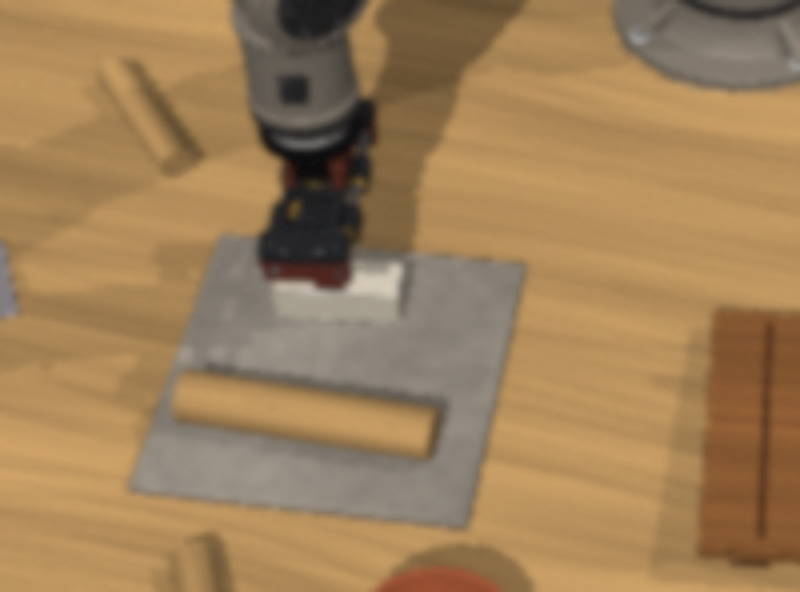

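```bash
python3 - <<'E'
from plant import *
from h import *
ims=[]
a=pickle.load(open("a_scene.pkl","rb"));b=pickle.load(open("a_top.pkl","rb"))
print(proj(a,[[.304,.602,.187],[.304,.602,.3]]),proj(b,[[.304,.602,.187],[.304,.602,.3]]))
for n,cr in(("scene",(215,310,115,215)),("top",(340,470,150,260))):
  t=camera(n);s=get_state();p=s["tool_pos"]
  im=cv2.resize(t["color"],None,fx=5,fy=5,interpolation=cv2.INTER_CUBIC)
  for dz in(0,.019,.05,.08,.15):
    q=proj(t,[p+[0,0,dz]])[0]*5;cv2.circle(im,(int(q[0]),int(q[1])),4,(0,255,0),-1);print(n,dz,q/5)
  cv2.imwrite(f"pics/f_{n}.png",im[cr[2]*5:cr[3]*5,cr[0]*5:cr[1]*5])
  print(s["width"],p,s["q"])
E
```

```text
[[548.4872648  148.9438766 ]
 [563.39121858 120.50188801]] [[ 92.89651394 287.69346851]
 [ 68.71891585 288.62515311]]
scene 0 [264.52325232 170.94714451]
scene 0.019 [263.94092367 167.1250565 ]
scene 0.05 [262.9667098  160.73084746]
scene 0.08 [261.99429769 154.34846417]
scene 0.15 [259.60408556 138.66041403]
0.019376980216894622 [ 0.47242463 -0.22259915  0.01750635] [-0.0245193   0.49850935  0.43673955  2.0760618  -0.34717362  0.63650627
  0.8605844 ]
top 0 [401.89467589 228.40698307]
top 0.019 [402.90806446 227.71616486]
top 0.05 [404.62271783 226.54730051]
top 0.08 [406.35873128 225.36387519]
top 0.15 [410.73343952 222.38167449]
0.015346926387405448 [ 0.47249237 -0.22260645  0.01753698] [-0.02454135  0.49849051  0.43675278  2.07598395 -0.34720633  0.63650841
  0.86061872]
```

View pics/f_scene.png

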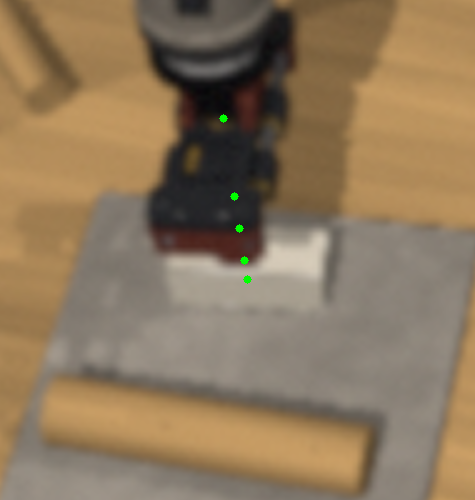

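View pics/f_top.png

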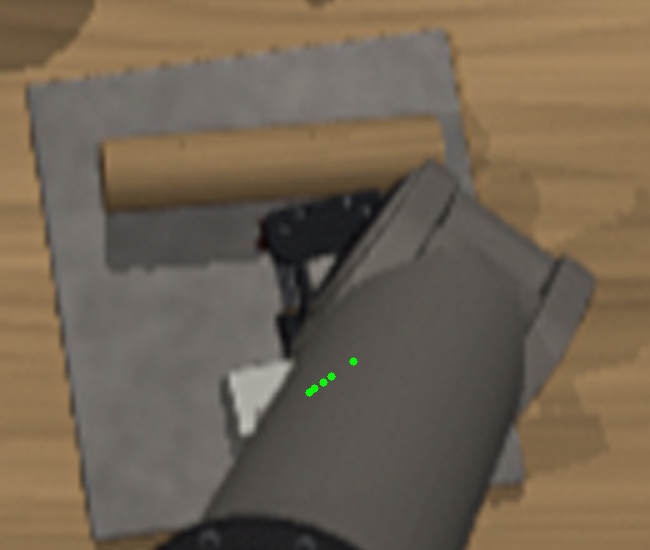

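>>> send_rows:
  steps:
    - {"hand": 1,"dx": 0,"dy": 0,"dz": 0,"roll": 0}
    - {"hand": 1,"dx": 0,"dy": 0,"dz": 0,"roll": 0}
    - {"hand": 1,"dx": 0,"dy": 0,"dz": 0,"roll": 0}

```text
time_s: 7.25
tool_pos: [0.4725, -0.2226, 0.0175]
ee_rot: [-3.142, -0.0, 1.784]
ft_force: [0.4, 0.0, 0.5]
width: 0.0003
```

```bash
python3 - <<'E'
from plant import *
from h import *
b=pickle.load(open("a_scene.pkl","rb"));cv2.imwrite("pics/g1.png",cv2.resize(b["color"][70:190,500:620],None,fx=4,fy=4))
s=get_state();p=s["tool_pos"];print(s["width"],p,s["tau"],s["torque"])
w=s["ee_rot"][2];X=np.array([np.cos(w),np.sin(w),0]);Y=np.array([np.sin(w),-np.cos(w),0])
out=[]
for n,cr in(("scene",(215,310,115,215)),("top",(340,470,150,260))):
  t=camera(n);im=cv2.resize(t["color"],None,fx=5,fy=5,interpolation=cv2.INTER_CUBIC)
  q=np.array([p+a*.0375*X+c*.089*Y+[0,0,.08+h] for h in(0,.08) for a,c in((-1,-1),(-1,1),(1,1),(1,-1))])
  u=(proj(t,q)*5).astype(int)
  cv2.polylines(im,[u[:4]],True,(0,255,0),2);cv2.polylines(im,[u[4:]],True,(255,255,0),2)
  cv2.imwrite(f"pics/g_{n}.png",im[cr[2]*5:cr[3]*5,cr[0]*5:cr[1]*5])
E
```

```text
0.0002742995633961666 [ 0.472474   -0.22259414  0.01754216] [-1.16172665e-03 -4.54452646e+01  6.54462576e+00 -1.69841444e+01
 -1.36351457e-02  6.65703323e-02  6.22039875e-05] [-0.04990753  0.06607231 -0.01321347]
```

View pics/g1.png

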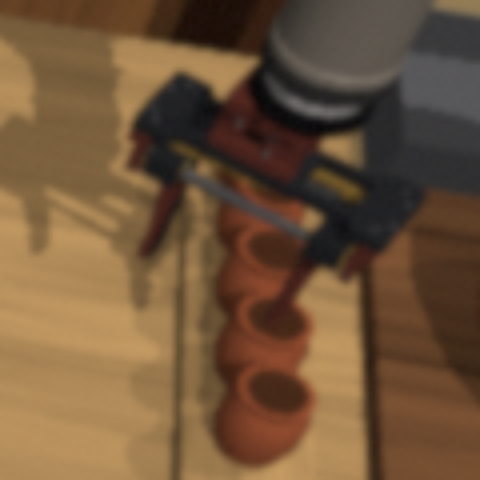

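View pics/g_scene.png

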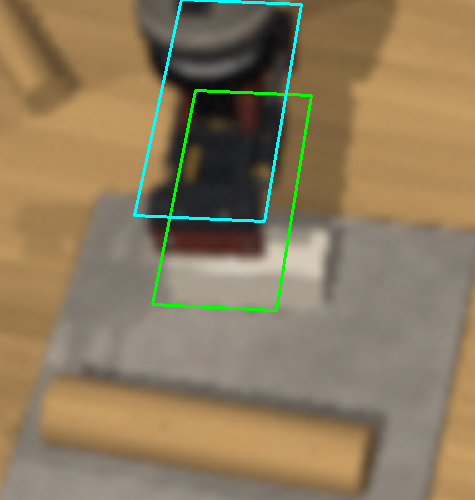

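View pics/g_top.png

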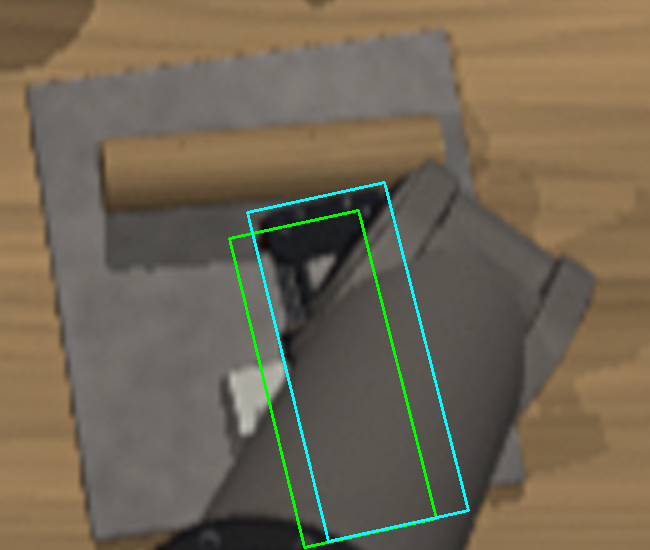

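```bash
python3 - <<'E'
from h import *
out=[]
w=2.6738;Y=np.array([np.sin(w),-np.cos(w),0])
for n,cr in(("scene",(500,620,80,180)),("top",(30,130,240,340))):
  t=pickle.load(open(f"a_{n}.pkl","rb"));im=cv2.resize(t["color"],None,fx=5,fy=5,interpolation=cv2.INTER_CUBIC)
  for dz,col in((0,(0,255,0)),(.04,(255,255,0))):
   for s in(-1,1):
    q=proj(t,[np.array([.3043,.6022,.1866+dz])+s*.044*Y])[0]*5;cv2.circle(im,(int(q[0]),int(q[1])),5,col,-1)
  out.append(im[cr[2]*5:cr[3]*5,cr[0]*5:cr[1]*5])
cv2.imwrite("pics/h1.png",out[0]);cv2.imwrite("pics/h2.png",out[1])
E
```

```text
(no output)
```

View pics/h1.png

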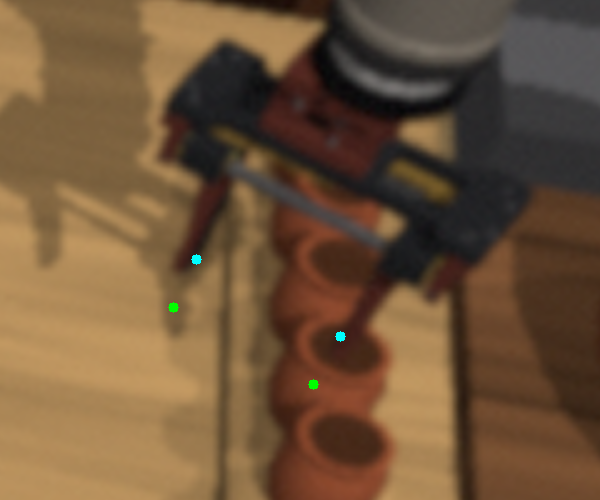

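View pics/h2.png

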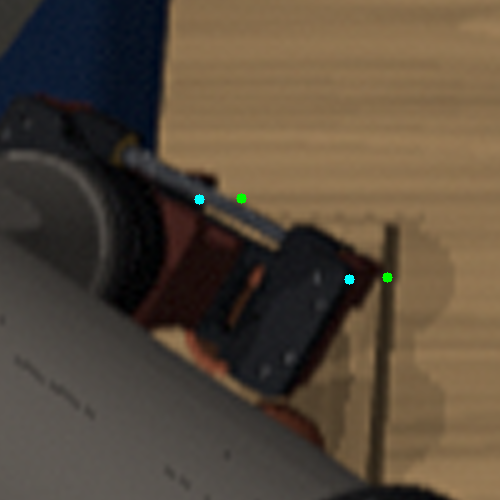

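The fingers closed to 0 mm above the prop. In the pictures the fingertips sit about 40 mm higher than the reported TCP. I'll find the offset by lowering the closed fingers gently onto the prop's top, which should be at z = 0.050.

>>> send_rows:
  steps:
    - {"hand": 1,"dx": 0,"dy": 0,"dz": 1,"roll": 0}
    - {"hand": 1,"dx": 0,"dy": 0,"dz": 1,"roll": 0}
    - {"hand": 1,"dx": 0,"dy": 0,"dz": 1,"roll": 0}
    - {"hand": 1,"dx": 0,"dy": 0,"dz": 0,"roll": 0}

```text
time_s: 7.85
tool_pos: [0.4724, -0.2226, 0.0145]
ee_rot: [-3.141, -0.0, 1.784]
ft_force: [0.5, 0.4, 0.1]
width: 0.0005
```

>>> send_rows:
  steps:
    - {"hand": 1,"dx": 0,"dy": 0,"dz": 1,"roll": 0}
    - {"hand": 1,"dx": 0,"dy": 0,"dz": 1,"roll": 0}
    - {"hand": 1,"dx": 0,"dy": 0,"dz": 0,"roll": 0}

```text
time_s: 8.22
tool_pos: [0.4726, -0.2226, 0.0142]
ee_rot: [3.141, -0.001, 1.783]
ft_force: [-5.4, 3.2, 21.5]
width: 0.0003
```

Contact came at reported z = 0.0142, so the true tip is about 36 mm above the reported TCP. I'll apply that from here on: lift, open, then descend to reported z = -0.018.

>>> send_rows:
  steps:
    - {"hand": 0,"dx": 0,"dy": 0,"dz": -14,"roll": 0}
    - {"hand": 0,"dx": 0,"dy": 0,"dz": 0,"roll": 0}
    - {"hand": 0,"dx": 0,"dy": 0,"dz": 0,"roll": 0}
    - {"hand": 0,"dx": 0,"dy": 0,"dz": 0,"roll": 0}
    - {"hand": 0,"dx": 0,"dy": 0,"dz": 0,"roll": 0}
    - {"hand": 0,"dx": 0,"dy": 0,"dz": 0,"roll": 0}
    - {"hand": 0,"dx": 0,"dy": 0,"dz": 0,"roll": 0}
    - {"hand": 0,"dx": 0,"dy": 0,"dz": 0,"roll": 0}
    - {"hand": 0,"dx": 0,"dy": 0,"dz": 0,"roll": 0}

```text
time_s: 9.35
tool_pos: [0.4725, -0.2226, 0.0266]
ee_rot: [3.142, -0.0, 1.784]
ft_force: [-0.8, 0.6, 0.3]
width: 0.0862
```

```bash
python3 - <<'E'
from plant import *
from h import *
import go
go.delta(.473,-.222,-.018,1.782)
t=camera("scene");m=masks_of(t,"prop_center");print(len(m))
if m: print(fit([(t,m[0]["pixels"].astype(float))],box(.1,.038,.038),.031,[.473,-.222,1.78]),m[0]["bbox"])
cv2.imwrite("pics/i.png",cv2.resize(t["color"][110:220,200:320],None,fx=5,fy=5))
E
```

```text
t 9.35 pos [ 0.4725 -0.2226  0.0266] rot [ 3.1415 -0.      1.7837] F [-0.8  0.6  0.3] w 0.0862
now dx 0.5 dy 0.6 dz 44.6 mm roll 0.10 deg
after-roll dx 0.5 dy 0.6 dz 44.6 mm roll 0.10 deg
1
(array([ 0.47507863, -0.22093154,  1.83653687]), np.float64(0.6739972584778593)) [265.0, 168.8, 31.4, 18.7]
```

View pics/i.png

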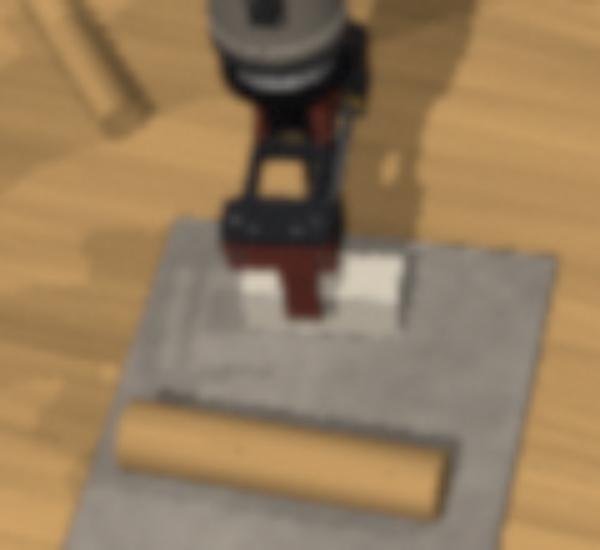

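>>> send_rows:
  steps:
    - {"hand": 0,"dx": 0,"dy": 0,"dz": 14,"roll": 0}
    - {"hand": 0,"dx": 0,"dy": 0,"dz": 15,"roll": 0}
    - {"hand": 0,"dx": 0,"dy": 0,"dz": 10,"roll": 0}
    - {"hand": 0,"dx": 0,"dy": 0,"dz": 5,"roll": 0}
    - {"hand": 0,"dx": 0,"dy": 0,"dz": 0,"roll": 0}

```text
time_s: 10.07
tool_pos: [0.4722, -0.2226, -0.0179]
ee_rot: [-3.141, -0.0, 1.784]
ft_force: [0.5, -0.0, 0.3]
width: 0.0881
```

>>> send_rows:
  steps:
    - {"hand": 1,"dx": 0,"dy": 0,"dz": 0,"roll": 0}
    - {"hand": 1,"dx": 0,"dy": 0,"dz": 0,"roll": 0}
    - {"hand": 1,"dx": 0,"dy": 0,"dz": 0,"roll": 0}
    - {"hand": 1,"dx": 0,"dy": 0,"dz": 0,"roll": 0}
    - {"hand": 1,"dx": 0,"dy": 0,"dz": 0,"roll": 0}
    - {"hand": 1,"dx": 0,"dy": 0,"dz": 0,"roll": 0}
    - {"hand": 1,"dx": 0,"dy": 0,"dz": 0,"roll": 0}
    - {"hand": 1,"dx": 0,"dy": 0,"dz": 0,"roll": 0}

```text
time_s: 11.08
tool_pos: [0.4726, -0.2226, -0.0174]
ee_rot: [3.141, 0.0, 1.784]
ft_force: [0.5, 0.4, 0.9]
width: 0.0382
```

>>> send_rows:
  steps:
    - {"hand": 1,"dx": 0,"dy": 0,"dz": -10,"roll": 0}
    - {"hand": 1,"dx": 0,"dy": 0,"dz": -20,"roll": 0}
    - {"hand": 1,"dx": 0,"dy": 0,"dz": -30,"roll": 0}
    - {"hand": 1,"dx": 0,"dy": 0,"dz": -30,"roll": 0}
    - {"hand": 1,"dx": 0,"dy": 0,"dz": -10,"roll": 0}
    - {"hand": 1,"dx": 0,"dy": 0,"dz": 0,"roll": 0}

```text
time_s: 11.82
tool_pos: [0.4725, -0.2224, 0.0827]
ee_rot: [3.141, -0.0, 1.784]
ft_force: [-0.0, 0.5, -3.7]
width: 0.0379
```

```bash
python3 - <<'E'
import go
u=go.board(-.06,-.01);print(u)
go.delta(u[0],u[1],.02,go.D[2]+1.5708)
E
```

```text
(np.float64(0.4488528643627308), np.float64(0.2208624164439454), 0.029750000000000006)
t 11.825 pos [ 0.4725 -0.2224  0.0827] rot [ 3.141  -0.      1.7838] F [-0.   0.5 -3.7] w 0.0379
now dx 438.3 dy 70.6 dz 62.7 mm roll 1.63 deg
after-roll dx 440.1 dy 58.1 dz 62.7 mm roll 1.63 deg
```

>>> send_rows:
  steps:
    - {"hand": 1,"dx": 20,"dy": 10,"dz": 0,"roll": 1.6}
    - {"hand": 1,"dx": 40,"dy": 10,"dz": 0,"roll": 0}
    - {"hand": 1,"dx": 45,"dy": 8,"dz": 0,"roll": 0}
    - {"hand": 1,"dx": 45,"dy": 7,"dz": 0,"roll": 0}
    - {"hand": 1,"dx": 45,"dy": 5,"dz": 0,"roll": 0}
    - {"hand": 1,"dx": 45,"dy": 4,"dz": 0,"roll": 0}
    - {"hand": 1,"dx": 45,"dy": 4,"dz": 0,"roll": 0}
    - {"hand": 1,"dx": 45,"dy": 4,"dz": 0,"roll": 0}
    - {"hand": 1,"dx": 45,"dy": 3,"dz": 0,"roll": 0}
    - {"hand": 1,"dx": 40,"dy": 2,"dz": 0,"roll": 0}
    - {"hand": 1,"dx": 24,"dy": 1,"dz": 0,"roll": 0}
    - {"hand": 1,"dx": 0,"dy": 0,"dz": 0,"roll": 0}

```text
time_s: 13.32
tool_pos: [0.4468, 0.2214, 0.0812]
ee_rot: [-3.139, 0.001, 1.76]
ft_force: [-0.3, 0.2, -3.9]
width: 0.0378
```

```bash
python3 - <<'E'
import go
u=go.board(-.06,-.01)
go.delta(u[0],u[1],.005,go.D[2]+1.5708)
E
```

```text
t 13.325 pos [0.4468 0.2214 0.0812] rot [-3.1395e+00  6.0000e-04  1.7598e+00] F [-0.3  0.2 -3.9] w 0.0378
now dx -0.9 dy 2.0 dz 76.2 mm roll 0.26 deg
after-roll dx -0.9 dy 2.0 dz 76.2 mm roll 0.26 deg
```

>>> send_rows:
  steps:
    - {"hand": 1,"dx": -1,"dy": 2,"dz": 20,"roll": 0.2}
    - {"hand": 1,"dx": 0,"dy": 0,"dz": 25,"roll": 0}
    - {"hand": 1,"dx": 0,"dy": 0,"dz": 20,"roll": 0}
    - {"hand": 1,"dx": 0,"dy": 0,"dz": 9,"roll": 0}
    - {"hand": 1,"dx": 0,"dy": 0,"dz": 0,"roll": 0}
    - {"hand": 1,"dx": 0,"dy": 0,"dz": 0,"roll": 0}

```text
time_s: 14.08
tool_pos: [0.4508, 0.219, 0.0091]
ee_rot: [3.141, -0.0, 1.752]
ft_force: [-0.4, 0.8, -3.0]
width: 0.0382
```

>>> send_rows:
  steps:
    - {"hand": 1,"dx": 0,"dy": 0,"dz": 1,"roll": 0}
    - {"hand": 1,"dx": 0,"dy": 0,"dz": 1,"roll": 0}
    - {"hand": 1,"dx": 0,"dy": 0,"dz": 1,"roll": 0}
    - {"hand": 1,"dx": 0,"dy": 0,"dz": 0,"roll": 0}

```text
time_s: 14.58
tool_pos: [0.4503, 0.2191, 0.0055]
ee_rot: [-3.142, -0.0, 1.752]
ft_force: [0.4, -0.2, -3.3]
width: 0.0379
```

>>> send_rows:
  steps:
    - {"hand": 1,"dx": 0,"dy": 0,"dz": 1,"roll": 0}
    - {"hand": 1,"dx": 0,"dy": 0,"dz": 0,"roll": 0}

```text
time_s: 14.82
tool_pos: [0.4502, 0.2191, 0.0045]
ee_rot: [-3.141, 0.0, 1.752]
ft_force: [0.7, -0.3, -3.0]
width: 0.0382
```

>>> send_rows:
  steps:
    - {"hand": 1,"dx": 0,"dy": 0,"dz": 1,"roll": 0}
    - {"hand": 1,"dx": 0,"dy": 0,"dz": 1,"roll": 0}
    - {"hand": 1,"dx": 0,"dy": 0,"dz": 0,"roll": 0}

```text
time_s: 15.2
tool_pos: [0.4502, 0.2191, 0.0025]
ee_rot: [-3.141, 0.0, 1.752]
ft_force: [0.9, -0.1, -3.1]
width: 0.0379
```

>>> send_rows:
  steps:
    - {"hand": 1,"dx": 0,"dy": 0,"dz": 1,"roll": 0}
    - {"hand": 1,"dx": 0,"dy": 0,"dz": 0,"roll": 0}

```text
time_s: 15.45
tool_pos: [0.4504, 0.2191, 0.002]
ee_rot: [3.142, -0.0, 1.752]
ft_force: [-1.2, -1.0, 3.5]
width: 0.0379
```

>>> send_rows:
  steps:
    - {"hand": 0.5,"dx": 0,"dy": 0,"dz": 0,"roll": 0}
    - {"hand": 0.45,"dx": 0,"dy": 0,"dz": 0,"roll": 0}
    - {"hand": 0.35,"dx": 0,"dy": 0,"dz": 0,"roll": 0}
    - {"hand": 0.3,"dx": 0,"dy": 0,"dz": 0,"roll": 0}
    - {"hand": 0.3,"dx": 0,"dy": 0,"dz": 0,"roll": 0}

```text
time_s: 16.08
tool_pos: [0.4504, 0.2192, 0.0016]
ee_rot: [3.141, -0.0, 1.752]
ft_force: [0.4, -0.4, -0.6]
width: 0.0615
```

>>> send_rows:
  steps:
    - {"hand": 0.3,"dx": 0,"dy": 0,"dz": -10,"roll": 0}
    - {"hand": 0.3,"dx": 0,"dy": 0,"dz": -20,"roll": 0}
    - {"hand": 0,"dx": 0,"dy": 0,"dz": -35,"roll": 0}
    - {"hand": 0,"dx": 0,"dy": 0,"dz": -35,"roll": 0}
    - {"hand": 0,"dx": -20,"dy": 10,"dz": 0,"roll": 0}
    - {"hand": 0,"dx": -40,"dy": 20,"dz": 0,"roll": 0}
    - {"hand": 0,"dx": -45,"dy": 20,"dz": 0,"roll": 0}
    - {"hand": 0,"dx": -45,"dy": 20,"dz": 0,"roll": 0}
    - {"hand": 0,"dx": -45,"dy": 20,"dz": 0,"roll": 0}
    - {"hand": 0,"dx": -40,"dy": 15,"dz": 0,"roll": 0}
    - {"hand": 0,"dx": -20,"dy": 5,"dz": 0,"roll": 0}
    - {"hand": 0,"dx": 0,"dy": 0,"dz": 0,"roll": 0}

```text
time_s: 17.58
tool_pos: [0.6044, -0.0129, 0.1018]
ee_rot: [-3.142, 0.0, 1.75]
ft_force: [0.2, 0.4, -0.5]
width: 0.0881
```

```bash
python3 - <<'E'
from plant import *
from h import *
import go
cs=[camera("scene"),camera("top")]
tilt=np.array([[np.cos(.0873),0,-np.sin(.0873)],[0,1,0],[np.sin(.0873),0,np.cos(.0873)]])
# prop model in board frame (x up-slope), yaw=board yaw
mp=box(.038,.1,.038)@tilt.T
V=[]
for c in cs:
    m=masks_of(c,"prop_center");print([(round(a["confidence"],2),a["bbox"]) for a in m])
    if m:V.append((c,m[0]["pixels"].astype(float)))
    m=masks_of(c,"roller_center");print([(round(a["confidence"],2),a["bbox"]) for a in m])
z=.0298+.019
for v in (V,V[:1],V[1:]):
    if v:
        x,f=fit(v,mp,z,[.4504,.219,.182]);d=x[:2]-np.array(go.D[:2]);c,s=np.cos(go.D[2]),np.sin(go.D[2])
        print(np.round(x,4),f,"uv",c*d[0]+s*d[1],-s*d[0]+c*d[1],"yaw rel",x[2]-go.D[2])
cv2.imwrite("pics/j.png",np.vstack([cv2.resize(cs[0]["color"][110:270,180:480],None,fx=2.2,fy=1.8),cv2.resize(cs[1]["color"][140:290,170:470],None,fx=2.2,fy=1.8)]))
s=get_state();print(s["tool_pos"],s["ee_rot"],s["time_s"])
E
```

```text
[]
[(0.86, [229.7, 261.4, 18.5, 47.7]), (0.81, [257.2, 202.4, 68.8, 22.9]), (0.54, [216.2, 121.2, 25.3, 32.9])]
[(0.95, [250.3, 236.1, 33.6, 15.7])]
[(0.83, [393.6, 119.7, 34.5, 44.7]), (0.83, [488.1, 287.1, 44.3, 42.9]), (0.68, [393.7, 181.6, 68.6, 21.0])]
[0.4476 0.2195 0.1815] 0.07155215027187346 uv -0.06151192497304401 -0.01108923646259615 yaw rel -0.0029785374749551896
[0.4476 0.2195 0.1815] 0.07155215027187346 uv -0.06151192497304401 -0.01108923646259615 yaw rel -0.0029785374749551896
[ 0.60404586 -0.01001628  0.10153622] [-3.14134199e+00 -8.39353226e-04  1.75458914e+00] 17.875
```

View pics/j.png

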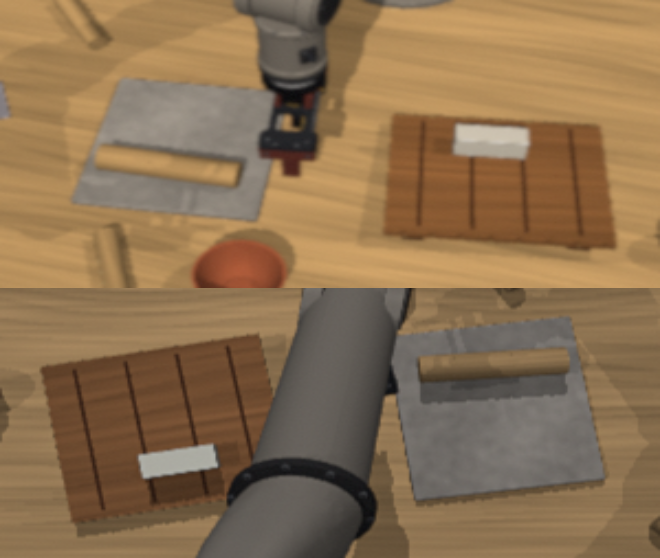

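```bash
python3 go.py .6053 -.1625 -.017 1.646
```

```text
t 17.875 pos [ 0.604  -0.01    0.1015] rot [-3.1413e+00 -8.0000e-04  1.7546e+00] F [ 0.5 -0.1  0.4] w 0.0877
now dx -150.1 dy -26.6 dz 118.5 mm roll 6.22 deg
after-roll dx -152.1 dy -10.2 dz 118.5 mm roll 6.22 deg
```

>>> send_rows:
  steps:
    - {"hand": 0,"dx": 0,"dy": 0,"dz": 0,"roll": 6.2}
    - {"hand": 0,"dx": -40,"dy": -2,"dz": 0,"roll": 0}
    - {"hand": 0,"dx": -45,"dy": -3,"dz": 0,"roll": 0}
    - {"hand": 0,"dx": -45,"dy": -3,"dz": 20,"roll": 0}
    - {"hand": 0,"dx": -22,"dy": -2,"dz": 20,"roll": 0}
    - {"hand": 0,"dx": 0,"dy": 0,"dz": 15,"roll": 0}
    - {"hand": 0,"dx": 0,"dy": 0,"dz": 0,"roll": 0}
    - {"hand": 0,"dx": 0,"dy": 0,"dz": 0,"roll": 0}
  newtons: 45

```text
time_s: 18.88
tool_pos: [0.6064, -0.1621, 0.047]
ee_rot: [3.141, -0.001, 1.647]
ft_force: [0.2, -0.3, -0.1]
width: 0.0882
```

```bash
python3 go.py .6053 -.1625 -.017 1.646
```

```text
t 18.875 pos [ 0.6064 -0.1621  0.047 ] rot [ 3.1409e+00 -7.0000e-04  1.6467e+00] F [ 0.2 -0.3 -0.1] w 0.0882
now dx -0.3 dy -1.2 dz 64.0 mm roll 0.04 deg
after-roll dx -0.3 dy -1.2 dz 64.0 mm roll 0.04 deg
```

>>> send_rows:
  steps:
    - {"hand": 0,"dx": 0,"dy": -1,"dz": 20,"roll": 0}
    - {"hand": 0,"dx": 0,"dy": 0,"dz": 20,"roll": 0}
    - {"hand": 0,"dx": 0,"dy": 0,"dz": 15,"roll": 0}
    - {"hand": 0,"dx": 0,"dy": 0,"dz": 9,"roll": 0}
    - {"hand": 0,"dx": 0,"dy": 0,"dz": 0,"roll": 0}

```text
time_s: 19.5
tool_pos: [0.6041, -0.1643, -0.0184]
ee_rot: [-3.14, -0.0, 1.644]
ft_force: [-0.6, 0.3, -1.1]
width: 0.088
```

>>> send_rows:
  steps:
    - {"hand": 1,"dx": 0,"dy": 0,"dz": 0,"roll": 0}
    - {"hand": 1,"dx": 0,"dy": 0,"dz": 0,"roll": 0}
    - {"hand": 1,"dx": 0,"dy": 0,"dz": 0,"roll": 0}
    - {"hand": 1,"dx": 0,"dy": 0,"dz": 0,"roll": 0}
    - {"hand": 1,"dx": 0,"dy": 0,"dz": 0,"roll": 0}
    - {"hand": 1,"dx": 0,"dy": 0,"dz": 0,"roll": 0}
    - {"hand": 1,"dx": 0,"dy": 0,"dz": 0,"roll": 0}

```text
time_s: 20.38
tool_pos: [0.6049, -0.1642, -0.0173]
ee_rot: [3.141, -0.0, 1.644]
ft_force: [-0.5, 0.2, 0.9]
width: 0.0442
```

>>> send_rows:
  steps:
    - {"hand": 1,"dx": 0,"dy": 0,"dz": -5,"roll": 0}
    - {"hand": 1,"dx": 0,"dy": 0,"dz": -15,"roll": 0}
    - {"hand": 1,"dx": 0,"dy": 0,"dz": -30,"roll": 0}
    - {"hand": 1,"dx": 0,"dy": 0,"dz": -30,"roll": 0}
    - {"hand": 1,"dx": 0,"dy": 0,"dz": -30,"roll": 0}
    - {"hand": 1,"dx": 0,"dy": 0,"dz": -10,"roll": 0}
    - {"hand": 1,"dx": 0,"dy": 0,"dz": 0,"roll": 0}

```text
time_s: 21.25
tool_pos: [0.6048, -0.1642, 0.103]
ee_rot: [3.141, -0.0, 1.644]
ft_force: [-0.2, 0.1, -2.6]
width: 0.0443
```

```bash
python3 - <<'E'
from plant import *
from h import *
c=camera("scene");s=get_state();print(s["tool_pos"],s["ft_force"],s["torque"],s["width"])
cv2.imwrite("pics/k.png",cv2.resize(c["color"][90:250,180:400],None,fx=3.5,fy=3.5))
import go
u=go.board(-.0185,.058);print(u);go.delta(u[0],u[1],.05,go.D[2]+1.5708)
E
```

```text
[ 0.60422588 -0.16394396  0.10206133] [-0.62582799  0.85398093 -0.77736057] [ 0.00677527  0.04226978 -0.00894849] 0.04418590968535824
(np.float64(0.477173587670083), np.float64(0.2953217115745629), 0.03338125)
t 21.3 pos [ 0.6042 -0.1639  0.1021] rot [-3.1410e+00 -4.0000e-04  1.6441e+00] F [-0.6  0.9 -0.8] w 0.0442
now dx 467.3 dy -93.1 dz 52.1 mm roll -6.37 deg
after-roll dx 474.8 dy -40.6 dz 52.1 mm roll -6.37 deg
```

View pics/k.png

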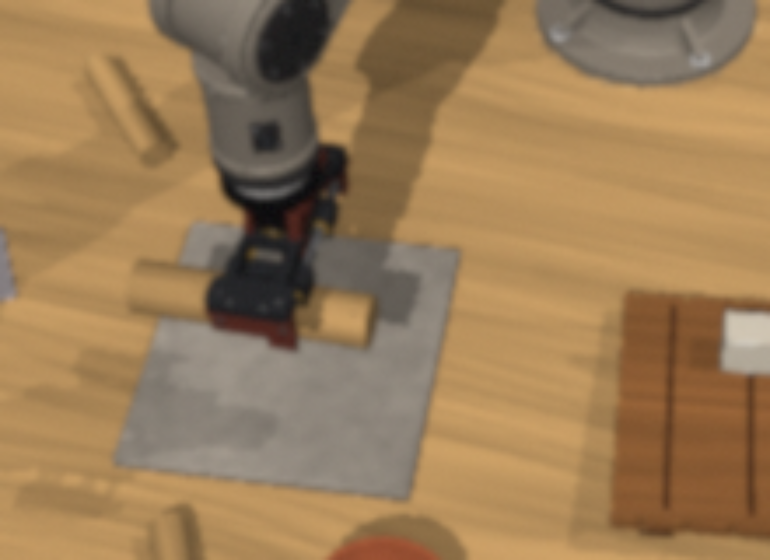

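>>> send_rows:
  steps:
    - {"hand": 1,"dx": 0,"dy": 0,"dz": 0,"roll": -3.2}
    - {"hand": 1,"dx": 0,"dy": 0,"dz": 0,"roll": -3.2}
    - {"hand": 1,"dx": 25,"dy": 0,"dz": 0,"roll": 0}
    - {"hand": 1,"dx": 45,"dy": 0,"dz": 0,"roll": 0}
    - {"hand": 1,"dx": 50,"dy": -3,"dz": 0,"roll": 0}
    - {"hand": 1,"dx": 50,"dy": -5,"dz": 0,"roll": 0}
    - {"hand": 1,"dx": 50,"dy": -5,"dz": 0,"roll": 0}
    - {"hand": 1,"dx": 50,"dy": -5,"dz": 0,"roll": 0}
    - {"hand": 1,"dx": 50,"dy": -5,"dz": 0,"roll": 0}
    - {"hand": 1,"dx": 50,"dy": -5,"dz": 0,"roll": 0}
    - {"hand": 1,"dx": 50,"dy": -4,"dz": 0,"roll": 0}
    - {"hand": 1,"dx": 35,"dy": -3,"dz": 0,"roll": 0}

```text
time_s: 22.8
tool_pos: [0.4846, 0.2788, 0.1011]
ee_rot: [-3.139, 0.001, 1.758]
ft_force: [1.0, -1.2, -1.4]
width: 0.0442
```

>>> send_rows:
  steps:
    - {"hand": 1,"dx": 20,"dy": 0,"dz": 0,"roll": 0}
    - {"hand": 1,"dx": 0,"dy": 0,"dz": 0,"roll": 0}
    - {"hand": 1,"dx": 0,"dy": 0,"dz": 0,"roll": 0}

```text
time_s: 23.18
tool_pos: [0.4835, 0.294, 0.1022]
ee_rot: [-3.141, 0.001, 1.753]
ft_force: [0.9, -0.7, -1.8]
width: 0.0441
```

```bash
python3 - <<'E'
from plant import *
from h import *
c=camera("scene")
cv2.imwrite("pics/l.png",cv2.resize(c["color"][90:270,320:520],None,fx=3.3,fy=3.3))
import go
u=go.board(-.013,.058);print(u);go.delta(u[0],u[1],.012,go.D[2]+1.5708)
E
```

```text
(np.float64(0.48258024222572676), np.float64(0.29633071430792723), 0.033862500000000004)
t 23.225 pos [0.4836 0.2939 0.1024] rot [-3.1413e+00  1.1000e-03  1.7528e+00] F [ 0.1 -0.3 -1.5] w 0.0445
now dx 2.6 dy -0.6 dz 90.4 mm roll -0.15 deg
after-roll dx 2.6 dy -0.6 dz 90.4 mm roll -0.15 deg
```

View pics/l.png

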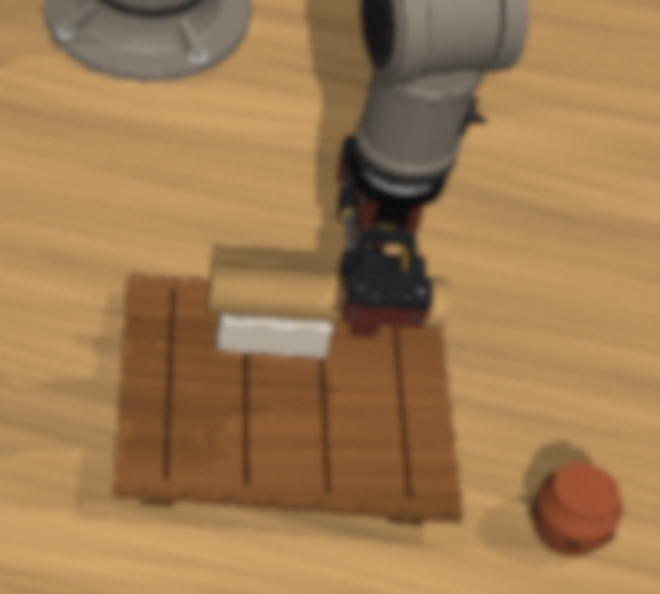

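>>> send_rows:
  steps:
    - {"hand": 1,"dx": 2,"dy": 0,"dz": 20,"roll": 0}
    - {"hand": 1,"dx": 0,"dy": 0,"dz": 25,"roll": 0}
    - {"hand": 1,"dx": 0,"dy": 0,"dz": 25,"roll": 0}
    - {"hand": 1,"dx": 0,"dy": 0,"dz": 14,"roll": 0}
    - {"hand": 1,"dx": 0,"dy": 0,"dz": 6,"roll": 0}
    - {"hand": 1,"dx": 0,"dy": 0,"dz": 0,"roll": 0}
    - {"hand": 1,"dx": 0,"dy": 0,"dz": 0,"roll": 0}

```text
time_s: 24.1
tool_pos: [0.4832, 0.2985, 0.0133]
ee_rot: [3.14, -0.001, 1.756]
ft_force: [0.1, -0.3, -1.9]
width: 0.0441
```

>>> send_rows:
  steps:
    - {"hand": 1,"dx": 0,"dy": 0,"dz": 1,"roll": 0}
    - {"hand": 1,"dx": 0,"dy": 0,"dz": 1,"roll": 0}
    - {"hand": 1,"dx": 0,"dy": 0,"dz": 1,"roll": 0}
    - {"hand": 1,"dx": 0,"dy": 0,"dz": 0,"roll": 0}

```text
time_s: 24.6
tool_pos: [0.4825, 0.2982, 0.0095]
ee_rot: [-3.141, 0.0, 1.756]
ft_force: [-0.1, -0.2, -2.2]
width: 0.0443
```

```bash
python3 - <<'E'
from plant import *
from h import *
import go
u=go.board(-.0185,.058);print(u);go.delta(u[0],u[1],.0045,go.D[2]+1.5708)
cs=[camera("scene"),camera("top")]
cv2.imwrite("pics/m.png",np.hstack([cv2.resize(cs[0]["color"][130:260,340:480],None,fx=2.8,fy=2.8),cv2.resize(cs[1]["color"][160:290,170:310],None,fx=2.8,fy=2.8)]))
E
```

```text
(np.float64(0.477173587670083), np.float64(0.2953217115745629), 0.03338125)
t 24.6 pos [0.4825 0.2982 0.0095] rot [-3.1415e+00  1.0000e-04  1.7558e+00] F [-0.1 -0.2 -2.2] w 0.0443
now dx -1.8 dy -5.8 dz 5.0 mm roll 0.03 deg
after-roll dx -1.8 dy -5.8 dz 5.0 mm roll 0.03 deg
```

View pics/m.png

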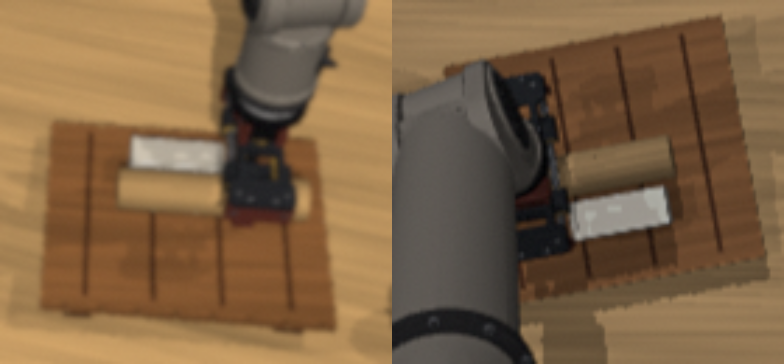

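>>> send_rows:
  steps:
    - {"hand": 1,"dx": 0,"dy": 0,"dz": 1,"roll": 0}
    - {"hand": 1,"dx": 0,"dy": 0,"dz": 1,"roll": 0}
    - {"hand": 1,"dx": 0,"dy": 0,"dz": 1,"roll": 0}
    - {"hand": 1,"dx": 0,"dy": 0,"dz": 1,"roll": 0}
    - {"hand": 1,"dx": 0,"dy": 0,"dz": 0,"roll": 0}

```text
time_s: 25.32
tool_pos: [0.4825, 0.2982, 0.0055]
ee_rot: [-3.141, 0.0, 1.756]
ft_force: [-0.4, 0.1, -2.5]
width: 0.0445
```

>>> send_rows:
  steps:
    - {"hand": 1,"dx": 0,"dy": -1,"dz": 0,"roll": 0}
    - {"hand": 1,"dx": 0,"dy": -1,"dz": 0,"roll": 0}
    - {"hand": 1,"dx": 0,"dy": -1,"dz": 0,"roll": 0}
    - {"hand": 1,"dx": 0,"dy": -1,"dz": 0,"roll": 0}
    - {"hand": 1,"dx": 0,"dy": 0,"dz": 0,"roll": 0}

```text
time_s: 25.95
tool_pos: [0.4785, 0.2975, 0.0056]
ee_rot: [-3.141, -0.0, 1.756]
ft_force: [0.7, -0.3, -1.2]
width: 0.0442
```

>>> send_rows:
  steps:
    - {"hand": 1,"dx": 0,"dy": -1,"dz": 0,"roll": 0}
    - {"hand": 1,"dx": 0,"dy": 0,"dz": 0,"roll": 0}

```text
time_s: 26.2
tool_pos: [0.4776, 0.2973, 0.0056]
ee_rot: [-3.142, -0.0, 1.756]
ft_force: [0.3, 0.5, -1.9]
width: 0.0443
```

>>> send_rows:
  steps:
    - {"hand": 1,"dx": 0,"dy": -1,"dz": 0,"roll": 0}
    - {"hand": 1,"dx": 0,"dy": 0,"dz": 0,"roll": 0}

```text
time_s: 26.45
tool_pos: [0.4765, 0.2971, 0.0055]
ee_rot: [-3.141, 0.0, 1.756]
ft_force: [0.5, -0.1, -2.3]
width: 0.0444
```

>>> send_rows:
  steps:
    - {"hand": 1,"dx": 0,"dy": -1,"dz": 0,"roll": 0}
    - {"hand": 1,"dx": 0,"dy": 0,"dz": 0,"roll": 0}

```text
time_s: 26.7
tool_pos: [0.4758, 0.297, 0.0056]
ee_rot: [3.141, -0.0, 1.756]
ft_force: [0.5, 0.3, -2.6]
width: 0.0439
```

>>> send_rows:
  steps:
    - {"hand": 1,"dx": 0,"dy": -1,"dz": 0,"roll": 0}
    - {"hand": 1,"dx": 0,"dy": 0,"dz": 0,"roll": 0}

```text
time_s: 26.95
tool_pos: [0.4749, 0.2968, 0.0057]
ee_rot: [3.141, -0.0, 1.756]
ft_force: [1.4, -0.1, -2.3]
width: 0.0442
```

>>> send_rows:
  steps:
    - {"hand": 1,"dx": 0,"dy": 0,"dz": 1,"roll": 0}
    - {"hand": 1,"dx": 0,"dy": 0,"dz": 0,"roll": 0}

```text
time_s: 27.2
tool_pos: [0.475, 0.2968, 0.0046]
ee_rot: [3.141, -0.0, 1.756]
ft_force: [1.0, -0.1, -2.4]
width: 0.0445
```

>>> send_rows:
  steps:
    - {"hand": 1,"dx": 0,"dy": 0,"dz": 1,"roll": 0}
    - {"hand": 1,"dx": 0,"dy": 0,"dz": 0,"roll": 0}

```text
time_s: 27.45
tool_pos: [0.475, 0.2969, 0.0039]
ee_rot: [3.141, -0.0, 1.756]
ft_force: [-0.0, 0.8, 3.8]
width: 0.0443
```

>>> send_rows:
  steps:
    - {"hand": 0.47,"dx": 0,"dy": 0,"dz": 0,"roll": 0}
    - {"hand": 0.45,"dx": 0,"dy": 0,"dz": 0,"roll": 0}
    - {"hand": 0.43,"dx": 0,"dy": 0,"dz": 0,"roll": 0}
    - {"hand": 0.41,"dx": 0,"dy": 0,"dz": 0,"roll": 0}
    - {"hand": 0.38,"dx": 0,"dy": 0,"dz": 0,"roll": 0}
    - {"hand": 0.35,"dx": 0,"dy": 0,"dz": 0,"roll": 0}
    - {"hand": 0.3,"dx": 0,"dy": 0,"dz": 0,"roll": 0}
    - {"hand": 0.25,"dx": 0,"dy": 0,"dz": 0,"roll": 0}
    - {"hand": 0.25,"dx": 0,"dy": 0,"dz": 0,"roll": 0}

```text
time_s: 28.58
tool_pos: [0.4747, 0.2967, 0.0035]
ee_rot: [-3.142, -0.0, 1.756]
ft_force: [1.0, 1.0, 0.0]
width: 0.0657
```

>>> send_rows:
  steps:
    - {"hand": 0.25,"dx": 0,"dy": 0,"dz": -5,"roll": 0}
    - {"hand": 0.25,"dx": 0,"dy": 0,"dz": -15,"roll": 0}
    - {"hand": 0.25,"dx": 0,"dy": 0,"dz": -25,"roll": 0}
    - {"hand": 0.25,"dx": 0,"dy": 0,"dz": -40,"roll": 0}
    - {"hand": 0.25,"dx": 0,"dy": 0,"dz": -40,"roll": 0}
    - {"hand": 0.25,"dx": 40,"dy": 0,"dz": -40,"roll": 0}
    - {"hand": 0.25,"dx": 45,"dy": 0,"dz": 0,"roll": 0}
    - {"hand": 0.25,"dx": 45,"dy": 0,"dz": 0,"roll": 0}
    - {"hand": 0.25,"dx": 45,"dy": 0,"dz": 0,"roll": 0}
    - {"hand": 0.25,"dx": 45,"dy": 0,"dz": 0,"roll": 0}
    - {"hand": 0.25,"dx": 45,"dy": 0,"dz": 0,"roll": 0}
    - {"hand": 0.25,"dx": 0,"dy": 0,"dz": 0,"roll": 0}

```text
time_s: 30.08
tool_pos: [0.423, 0.5615, 0.1689]
ee_rot: [-3.141, -0.002, 1.762]
ft_force: [0.2, -0.4, -0.6]
width: 0.0659
```

```bash
cat > chk.py <<'E'
import sys
from plant import *
from h import *
import go
cs=[camera("scene"),camera("top")]
tilt=np.array([[np.cos(.0873),0,-np.sin(.0873)],[0,1,0],[np.sin(.0873),0,np.cos(.0873)]])
mp=box(.038,.1,.038)@tilt.T; mr=cyl(.0225,.2)@Rz(np.pi/2).T
near=lambda L,b:[a for a in L if abs(a["bbox"][0]-b[0])<70 and abs(a["bbox"][1]-b[1])<50]
for k,mod,z,x0 in(("prop_center",mp,.0488,[.448,.2195,.18]),("roller_center",mr,.0333+.0226,[.482,.26,.18])):
  V=[]
  for c,b in zip(cs,((405,211),(247,218))):
    m=masks_of(c,k);print(k,[(round(a["confidence"],2),[int(q) for q in a["bbox"]]) for a in m]);m=near(m,b)
    if m:V.append((c,m[0]["pixels"].astype(float)))
  for v in V:
    x,f=fit([v],mod,z,x0);d=x[:2]-np.array(go.D[:2]);c,s=np.cos(go.D[2]),np.sin(go.D[2])
    print(k,np.round(x,4),round(f,3),"uv %.1f %.1f"%(1e3*(c*d[0]+s*d[1]),1e3*(-s*d[0]+c*d[1])),"yawrel %.3f"%(x[2]-go.D[2]))
s=get_state();print(s["time_s"],s["tool_pos"],s["width"])
cv2.imwrite(sys.argv[1],np.hstack([cv2.resize(cs[0]["color"][130:270,340:480],None,fx=2.8,fy=2.8),cv2.resize(cs[1]["color"][150:290,170:310],None,fx=2.8,fy=2.8)]))
cv2.imwrite(sys.argv[1][:-4]+"_full.png",cs[0]["color"])
E
python3 chk.py pics/n.png
```

```text
prop_center [(0.75, [402, 185, 36, 13])]
prop_center [(0.83, [250, 236, 36, 19])]
prop_center [0.4298 0.2165 0.0618] 0.835 uv -79.5 -10.8 yawrel -0.123
prop_center [0.4476 0.2193 0.1851] 0.067 uv -61.5 -11.3 yawrel 0.001
roller_center [(0.82, [215, 120, 24, 33]), (0.63, [229, 261, 18, 46]), (0.58, [416, 199, 74, 14])]
roller_center [(0.96, [393, 118, 34, 45]), (0.88, [234, 223, 73, 28]), (0.75, [488, 287, 50, 42])]
roller_center [0.4816 0.2615 0.1937] 0.054 uv -20.4 23.9 yawrel 0.009
roller_center [0.481  0.2626 0.1821] 0.076 uv -20.7 25.1 yawrel -0.002
30.375 [0.42704044 0.55564854 0.16919426] 0.06589938604429144
```

View pics/n.png

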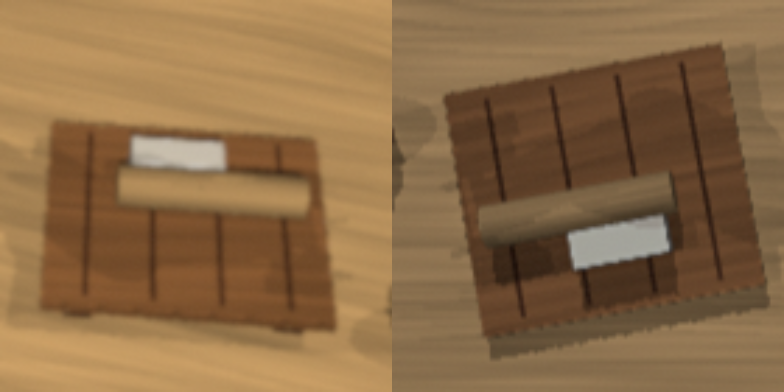

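View pics/n_full.png

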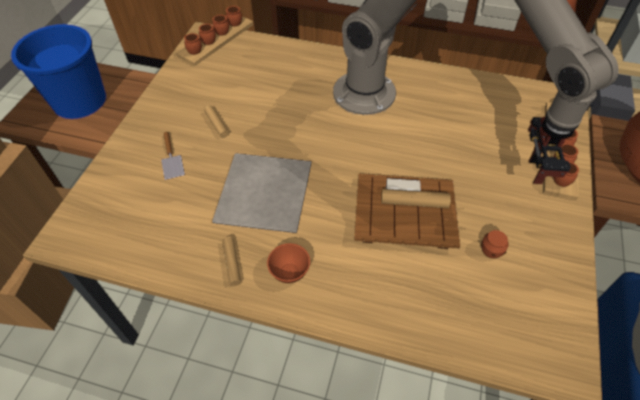

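>>> send_rows:
  steps:
    - {"hand": 0.25,"dx": 0,"dy": 0,"dz": 0,"roll": 0}
    - {"hand": 0.25,"dx": 0,"dy": 0,"dz": 0,"roll": 0}
    - {"hand": 0.25,"dx": 0,"dy": 0,"dz": 0,"roll": 0}
    - {"hand": 0.25,"dx": 0,"dy": 0,"dz": 0,"roll": 0}
    - {"hand": 0.25,"dx": 0,"dy": 0,"dz": 0,"roll": 0}
    - {"hand": 0.25,"dx": 0,"dy": 0,"dz": 0,"roll": 0}
    - {"hand": 0.25,"dx": 0,"dy": 0,"dz": 0,"roll": 0}
    - {"hand": 0.25,"dx": 0,"dy": 0,"dz": 0,"roll": 0}

```text
time_s: 31.38
tool_pos: [0.4259, 0.5572, 0.1685]
ee_rot: [-3.142, -0.0, 1.756]
ft_force: [-0.2, 0.1, -0.2]
width: 0.0661
```

```bash
python3 chk.py pics/o.png; python3 -c "
from plant import close_job;print(close_job())"
```

```text
prop_center [(0.93, [400, 184, 32, 15]), (0.54, [494, 247, 23, 25])]
prop_center [(0.86, [250, 237, 34, 17])]
prop_center [0.4319 0.2152 0.2726] 0.554 uv -77.7 -12.5 yawrel 0.088
prop_center [0.4466 0.2194 0.1842] 0.071 uv -62.5 -11.1 yawrel -0.000
roller_center [(0.83, [416, 196, 70, 13]), (0.56, [214, 123, 23, 32])]
roller_center [(0.81, [488, 286, 43, 46]), (0.73, [237, 223, 72, 29]), (0.59, [393, 120, 37, 44])]
roller_center [0.4817 0.2615 0.1861] 0.047 uv -20.3 24.0 yawrel 0.002
roller_center [0.4802 0.2624 0.1914] 0.072 uv -21.6 25.1 yawrel 0.007
31.675 [0.42593378 0.55718834 0.16853997] 0.06596367599164855
the job is handed in; nothing more can be done
None
```

View pics/o.png

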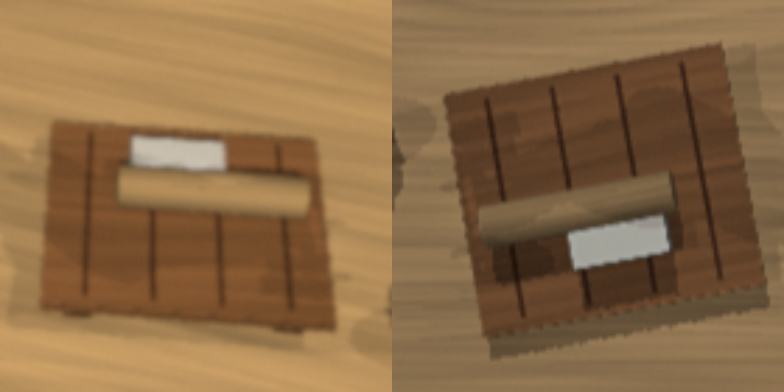

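The job is handed in: the prop lies flat across the slope and the roller rests against its upper side. Both are released and wholly on the board. It took about 32 s.

- **Prop:** laid first, about 61 mm below the board's middle and 11 mm to the side of its centre line.
- **Roller:** I used the largest one, from the bat. I lowered it in 1 mm steps until the force showed it touching the board, then released it slowly. Its centre is about 21 mm below the board's middle and 25 mm to the side.
- **Contact:** the top camera puts the two centres about 41 mm apart along the slope. They should be 41.5 mm apart when touching.
- **Settling:** the pictures before and after more than a second of waiting look the same. The bowl, the pierced pot and the palette knife were not touched; in the last full picture they look where they were.

**What disagreed:**
- **Fingertip height:** the reported TCP sat about 36 mm below the real fingertips, so my first grasp closed on air above the prop. I measured the offset by touching the prop's top with the closed fingers (about 22 N) and corrected for it from then on.
- **Prop in the scene camera:** the last fit there was unreliable, because the roller hides part of the prop. Its position comes from the top camera and the arm's own reading when placing it.

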